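Switch the vial sorter to its other chute and feed the waiting vial

TASK

On the little vial sorter, rock the seesaw gate over to its other side: press on its raised wing with a fingertip. Then, with a fingertip, gently push the vial waiting in the trough endways onto the gate so that it runs down into the chute on the side that is low now. Do not pinch or lift the vial, and leave the bottles and the tin standing where they are.

Things in the scene. Friction and masses are not known exactly. Their poses are not given: they have to be found in the camera images.
- sorter: the vial sorter, a fixed aluminium stand on a base plate 126 x 250 x 6 mm. Origin on the worktop, straight below the middle of the gate's pivot. Its x axis points from the feed trough to the gate (roughly away from the robot), y to its left, z up. The gate is pivoted 55 mm up, about this x axis; trough on the near side, a chute beyond each end of the gate
- gate (a joint): seesaw gate's angle. +0.4: left (+y) wing up, vials roll to the right chute; -0.4: the reverse; 0: level. Starts on either side. Top-heavy: a round weight 28 mm across stands behind it (sorter x 65 to 83 mm, centre 40 mm above pivot), so it rests only against its stops at +-0.4; pressed past level it falls over by itself and stays. Under 1 N on a wing rocks it
- wing_left (a point): point on top of the gate's left wing, 52 mm left of the pivot, sorter x = 7 mm (mid-width); moves with the gate: z 79 mm when raised (press here then), 38 mm when down. The gate is a steel plate 74 mm (sorter x -30 to 44) by 140 mm (sorter y), its top 4 mm above the pivot; a lip on its trough-side edge stands 4 mm above the plate, a wall on its far edge 22 mm
- wing_right (a point): the same on the right wing, 52 mm right of the pivot
- chute_left (a point): point on the left chute's floor, 100 mm left of the sorter's origin. The chute is 98 mm wide inside (sorter x -50 to 48) and runs from 58 to 130 mm out, its floor sloping outward from z = 28 down to 12 mm; side walls to z = 50 mm, end wall to z = 56 mm
- chute_right (a point): the same in the right chute, 100 mm right of the sorter's origin
- trough_exit (a point): bottom of the V trough at its gate end, sorter x = -34.5 mm, z = 70 mm. The trough runs level along sorter x from -92 to -35 mm at y = 0, open at both ends; its sides slope 25 degrees up to edges at y = +-15 mm, z = 77 mm
- vial: glass vial, aluminium crimp cap, 22 mm diameter, 46 mm long, about 30 g, lying along the trough, cap towards the gate. Origin mid-axis (z 82 mm at start), x along it. Pushed on its rear end at axis height it slides, and tips about 12 mm down onto the gate, at latest once that end is past the gate's lip (sorter x = -27 mm); then it runs down by itself (low friction)
- bottle: clear bottle with blue cap, 56 mm diameter, 108 mm high, standing loose to the left of the trough; origin at the centre of its underside
- tin: round white tin, 54 mm diameter, 26 mm high, lying loose to the right of the trough; origin at the centre of its underside
- amber: amber bottle with blue cap, 56 mm diameter, 105 mm high, standing loose to the left of the sorter; origin at the centre of its underside
Mind the look-alikes: they are no part of the job. Several things have the shape of the vial; the one meant has the colours described above.

How it is judged:
By the outcome, as a careful person would: the job done as asked, in the order asked, and still so for the second after the job is handed in, with the robot touching nothing.
It also fails if it takes over 42 s, if anything falls off the work surface, if the arm or the gripper's body presses on something with over 40 N, if the wrist force passes 120 N, or if a joint passes its speed limit or range.

ROBOT

A 7-joint arm with a two-finger parallel gripper is mounted at the origin on the work surface; the furniture and walls round the work are solid. World frame = base frame: x ahead of the robot, y to its left, z up, the work surface at z = 0. Lengths are in m, angles in rad, forces in N, time in s.
With the tool pointing down it reaches from about 0.425 to 0.925 m from the base axis. Payload 6.8 kg.
Tool frame: the origin (TCP) lies between the finger pads; the fingertips stand 11 mm ahead of it and the grasp point (between the pads) lies 8 mm behind it; z points along the fingers, y is the line along which they close (so a half turn about z gives the same grasp; the last joint's range is limited). The gripper opens to 85 mm and grips with 20 to 120 N. Pads are 22 mm wide; open, the fingers measure 114 mm over their backs; the gripper's body (76 mm by 85 mm) begins 54 mm behind the grasp point. The pads swing forward as they close: fully open they stand 13 mm farther back than shut.
Start: joints at [1.038, 0.477, 0.022, 1.555, -0.011, 1.109, -0.083], TCP at [0.278, -0.615, 0.242] pointing down, gripper open.
Joint ranges: [-2.96, 2.96], [-0.34, 2.1], [-1.41, 1.46], [0.24, 2.44], [-1.37, 4.51], [0.17, 1.92], [-2.96, 2.96]. Speed limits (rad/s): [2.39, 2.39, 3.14, 3.14, 3.14, 3.14, 3.14].

INTERFACE

Orientations are given as a rotation vector (axis times angle).
In Python, from bench import r gives the robot as it stands.
- The arm moves only by the tool send_rows, never from a script. Its argument "deltas" is a list of rows, each an object of numbers: "dx", "dy", "dz": the shift along the world's x, y, z in mm; "rx", "ry", "rz": the turn, a rotation vector about the world's x, y, z in degrees. A call has 1 to 5 rows; each row is the pose to reach, as a shift and turn from the pose commanded when the call began; what a row does not reach only later rows make up. A row lasts 1/12 s, in which the tool goes at most 41.7 mm and 7.16 degrees, less where a joint would pass 70% of its speed; a pose out of reach is approached as far as the arm can. A call with a gripper value outside its range is refused whole. "jaw" is the finger opening in mm, from 0 to 85.4, set as the call begins (left out, the last holds). The fingers move at their own pace and stop on an object; "newtons" is the grip in N (left out, the last holds). Time passes only in rows, so rows that repeat a pose let the fingers close. It gives the time, the measured TCP pose, the force, the opening and the grip force at its end, in the units of the state.
- r.get_obs(): the state, without advancing time (a new reading comes with each control period).
- r.grab_frame(name): name is "scene" or "top" or "wrist"; returns a dict with "frame" (384x512x3 uint8, blue, green, red), "z_map" (384x512 float32, m along the optical axis (not along the pixel's ray), 0 where there is no reading), "vertical_fov" (degrees; the focal length in pixels is half the picture's height over the tangent of half this angle, whatever the lens; pixels are square), "cx", "cy" (the principal point, pixels), "xyz" and "orientation" of the camera in the world. Camera axes: x right, y down, z forward; pixel columns grow to the right and rows downward; lengths in m; the calibration is good to about 2 mm. A picture is of the moment at which its call begins.
- r.hand_in(): hands the job in; it is judged then, once.
The state is a dict: "clock": time; "joints": joint angles; "qvel": joint speeds; "tau": joint torques, N m; "tcp_pos": TCP position; "orientation": TCP orientation; "contact_force": force on the tool from outside, world axes, zero at the start; "moment": the same for the moment, N m; "grip_width": finger opening in m; "gripper_force": force on a finger pad.
Only numpy, scipy, OpenCV 4.12 (cv2) and the standard library are available. Lean on these libraries where they do the work, as an engineer would, in place of code of your own. Each camera call takes 0.05 s, during which the arm holds its last target. There are 200 camera calls.

## Working session

There is one attempt and no reset: what is moved stays moved. The work goes in short steps, Python scripts to look and compute and a tool call to move; the robot and the scene stay as the last step left them, time stands still between calls to the robot, and variables do not carry over. Pictures are saved under pics/ and viewed, at most 10 in all, crops included, and the job is handed in when it is done.

Besides the shell and the picture viewer there is one more tool, called after "Emit:" as name([rows], argument=value, ...), one row to a line, values as JSON. send_rows: Moves the arm, as the interface text tells. Its arguments: {"type":"object","properties":{"deltas":{"type":"array","items":{"type":"object","properties":{"dx":{"type":"number"},"dy":{"type":"number"},"dz":{"type":"number"},"rx":{"type":"number"},"ry":{"type":"number"},"rz":{"type":"number"}}}},"jaw":{"type":"number"},"newtons":{"type":"number"}},"required":["deltas"]}

```bash
mkdir -p pics; ls; cat > h.py <<'E'
import numpy as np, cv2
from scipy.spatial.transform import Rotation as R
from bench import r
def grab(n):
    f=r.grab_frame(n); np.savez('/tmp/'+n+'.npz',**{k:np.asarray(v) for k,v in f.items()}); return f
def load(n): return dict(np.load('/tmp/'+n+'.npz'))
def rot(f):
    o=np.asarray(f['orientation'],float); return o if o.shape==(3,3) else R.from_rotvec(o).as_matrix()
def foc(f): return f['frame'].shape[0]/2/np.tan(np.radians(float(f['vertical_fov']))/2)
def cloud(f):
    z=f['z_map']; h,w=z.shape; u,v=np.meshgrid(np.arange(w),np.arange(h)); F=foc(f)
    p=np.stack([(u-f['cx'])/F*z,(v-f['cy'])/F*z,z],-1); return p@rot(f).T+f['xyz']
E
python3 - <<'E'
from h import *
for n in('scene','top'):
    f=grab(n); print(n,f['xyz'],f['orientation'],f['vertical_fov'],f['cx'],f['cy']); cv2.imwrite(f'pics/{n}0.png',f['frame'])
print(r.get_obs())
E
```

```text
pics
scene [ 0.39317539 -0.42425154  0.86676239] [-2.40294850e+00  8.39547916e-03 -1.82624405e-03] 50.64819223518011 261.9746143716178 189.9648063283921
top [0.25448014 0.28032197 1.10109165] [-2.13766158  2.13653834 -0.14129753] 44.943362742430764 262.30689731863697 190.0088751608794
{'clock': 0.1, 'joints': array([ 1.03788256,  0.47772022,  0.02233519,  1.55633123, -0.01145985,
        1.1092522 , -0.08309233]), 'qvel': array([-0.00189025, -0.00168082,  0.00025982, -0.00170211, -0.0017737 ,
        0.00082639,  0.0009284 ]), 'tau': array([ 3.70762922e-03, -5.97768402e+01,  1.61337532e+00, -2.81957585e+01,
        1.28501700e-02,  4.98360590e-03,  1.75672324e-05]), 'tcp_pos': array([ 0.27798692, -0.61456215,  0.24142992]), 'orientation': array([-3.06949635e+00, -6.62051731e-01,  7.46947877e-04]), 'contact_force': array([-0.01649673,  0.01578193,  0.19131511]), 'moment': array([ 0.05450513, -0.01040151, -0.05666585]), 'gripper_force': 0.0, 'grip_width': 0.0851769377449934}
```

View pics/scene0.png

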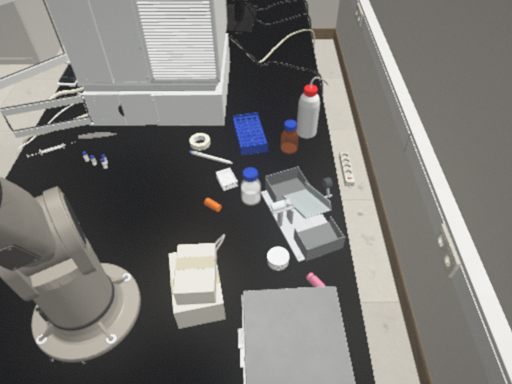

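View pics/top0.png

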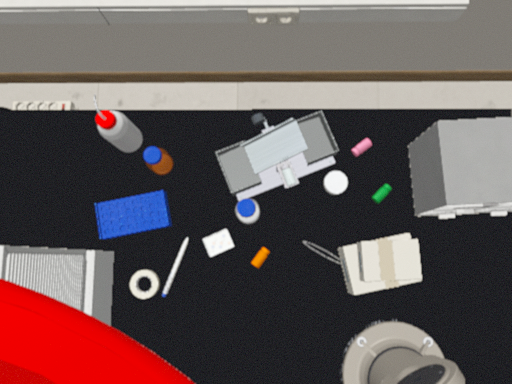

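The scene view shows the sorter around (303,212), with the tin at (278,258), the bottle at (251,188) and the amber bottle at (290,138). In the top view the sorter is at (278,155) and the vial at (288,175). The look-alikes are the orange cylinder (260,257), the green one (381,193) and the pink one (361,147). The vial I want is the clear/white one in the trough at top (288,175). I'll check it in a close crop.

```bash
python3 - <<'E'
from h import *
a=load('scene');b=load('top')
A=cv2.resize(a['frame'][160:270,230:360],None,fx=4.2,fy=4.2,interpolation=cv2.INTER_CUBIC)
B=cv2.resize(b['frame'][100:230,200:360],None,fx=4.2,fy=4.2,interpolation=cv2.INTER_CUBIC)
cv2.imwrite('pics/c1.png',A);cv2.imwrite('pics/c2.png',B)
P=cloud(b)
for n,u,v in [('tinc',335,182),('bot',246,208),('amber',152,153),('vial',288,175),('plateL',258,157),('plateR',298,140),('chL',235,170),('chR',318,135),('weight',260,119),('base',250,192),('table',200,210),('pink',361,147),('box',470,160),('red',60,340),('hutch',60,280)]: print(n,P[v,u].round(3))
E
```

```text
tinc [0.434 0.127 0.024]
bot [0.363 0.331 0.11 ]
amber [0.485 0.539 0.107]
vial [0.438 0.24  0.095]
plateL [0.491 0.308 0.037]
plateR [0.521 0.217 0.081]
chL [0.465 0.363 0.014]
chR [0.549 0.165 0.019]
weight [0.563 0.302 0.103]
base [0.413 0.327 0.008]
table [0.37  0.447 0.001]
pink [0.519 0.063 0.022]
box [ 0.448 -0.114  0.2  ]
red [0.226 0.356 0.929]
hutch [0.218 0.643 0.291]
```

View pics/c2.png

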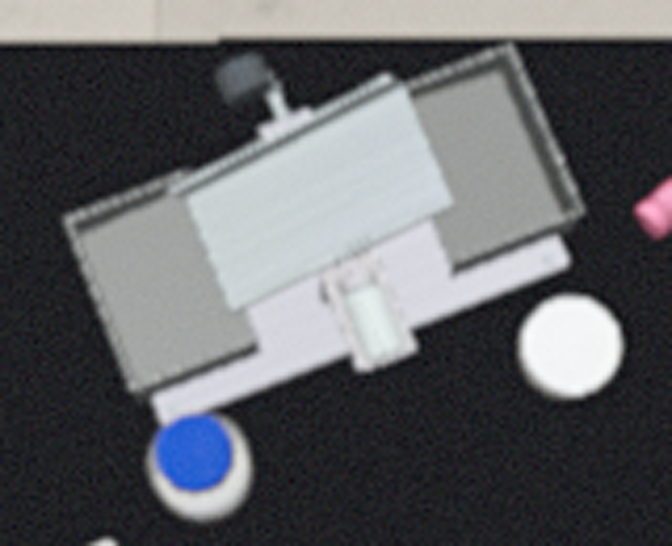

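View pics/c1.png

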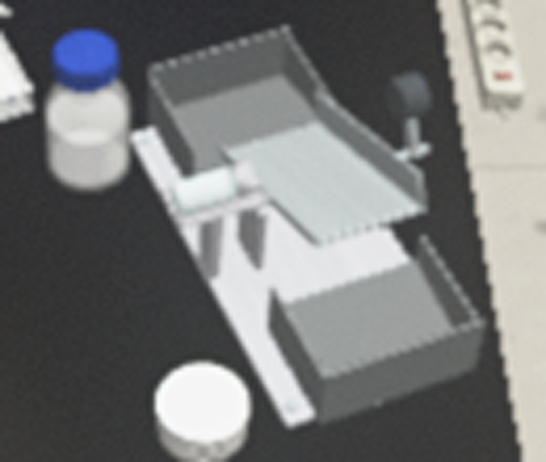

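Top crop: the clear vial lies in the trough at (372,320), and its cap points at the gate. The right wing is the raised one (near edge at about (450,205)) and the left wing is low. So I press the right wing, after which the vial should roll to the right chute. Next I'll fit the sorter's pose from the chutes' four rim corners.

```bash
cat >> h.py <<'E'
def ray(f,u,v,z):
    d=rot(f)@np.array([(u-f['cx'])/foc(f),(v-f['cy'])/foc(f),1]); o=np.asarray(f['xyz'],float); return o+d*(z-o[2])/d[2]
E
python3 - <<'E'
from h import *
b=load('top')
C=[ray(b,u/4.2+200-.4,v/4.2+100-.4,.056)[:2] for u,v in[(65,215),(515,43),(582,212),(135,392)]]
C=np.array(C);print(C.round(4), [np.linalg.norm(C[i]-C[(i+1)%4]).round(4) for i in range(4)])
m=C.mean(0); y=C[0]+C[3]-C[1]-C[2]; psi=np.arctan2(-y[0],y[1]); print(m,np.degrees(psi))
P=cloud(b);xs=np.array([np.cos(psi),np.sin(psi)]);ys=np.array([-xs[1],xs[0]])
o=m+.001*xs; print('origin',o)
S=np.stack([(P[...,:2]-o)@xs,(P[...,:2]-o)@ys,P[...,2]],-1)*1000
def rng(n,M): print(n,M.sum(),np.percentile(S[M],[3,50,97],axis=0).round(0).tolist())
s=S
near=(abs(s[...,0])<110)&(abs(s[...,1])<140)
rng('base',near&(s[...,2]>3)&(s[...,2]<10)&(s[...,0]<-30))
rng('vial/trough',near&(s[...,2]>70)&(s[...,0]<-32))
rng('vialtop',near&(s[...,2]>86)&(s[...,0]<-32))
rng('weight',near&(s[...,2]>75)&(s[...,0]>60))
rng('plate',(abs(s[...,1])<60)&(s[...,2]>35)&(s[...,0]>-25)&(s[...,0]<38))
# tops of things
for n,u,v in [('tin',335,182),('bot',246,208),('amber',152,153)]: print(n,S[v,u].round(0))
rng('tin',(s[...,2]>18)&(s[...,2]<32)&(np.hypot(*(P[...,:2]-P[182,335,:2]).transpose(2,0,1))<.04))
for n,(X,Y) in dict(wingR=(7,-52),vial_rear=(-86,0),exit=(-34.5,0),org=(0,0)).items(): print(n,(o+X/1000*xs+Y/1000*ys).round(4))
E
```

```text
[[0.502  0.4065]
 [0.5993 0.1578]
 [0.5031 0.1229]
 [0.4036 0.3668]] [np.float64(0.267), np.float64(0.1023), np.float64(0.2634), np.float64(0.106)]
[0.50199537 0.26352341] 21.767524359429846
origin [0.50292407 0.26389425]
base 1028 [[-100.0, -117.0, 3.0], [-60.0, 17.0, 6.0], [-33.0, 116.0, 9.0]]
vial/trough 571 [[-108.0, -14.0, 72.0], [-81.0, 11.0, 91.0], [-38.0, 130.0, 111.0]]
vialtop 372 [[-109.0, -7.0, 87.0], [-88.0, 96.0, 105.0], [-48.0, 131.0, 112.0]]
weight 121 [[65.0, 5.0, 84.0], [71.0, 18.0, 103.0], [81.0, 30.0, 108.0]]
plate 1437 [[-23.0, -57.0, 37.0], [6.0, -2.0, 61.0], [36.0, 55.0, 85.0]]
tin [-115. -101.   24.]
bot [-105.  114.  110.]
amber [ 86. 262. 107.]
tin 415 [[-139.0, -126.0, 23.0], [-116.0, -102.0, 27.0], [-93.0, -78.0, 30.0]]
wingR [0.5287 0.2182]
vial_rear [0.4231 0.232 ]
exit [0.4709 0.2511]
org [0.5029 0.2639]
```

```bash
python3 - <<'E'
from h import *
b=load('top');a=load('scene')
for f in(a,b):
    P=cloud(f).reshape(-1,3);P=P[f['z_map'].ravel()>0]
    for x0,x1,y0,y1 in[(.2,.62,-.7,-.3),(.2,.62,-.3,.1),(.3,.62,.1,.45),(.62,.8,-.6,.5)]:
        q=P[(P[:,0]>x0)&(P[:,0]<x1)&(P[:,1]>y0)&(P[:,1]<y1)]
        print((x0,x1,y0,y1),len(q),q[:,2].max().round(3) if len(q) else '')
P=cloud(b); q=P[(P[...,2]>.6)&(b['z_map']>0)]; print('red',q.min(0),q.max(0))
o=np.array([.5029,.2639]);t=np.radians(21.77);xs=np.array([np.cos(t),np.sin(t)]);ys=np.array([-xs[1],xs[0]])
for f in(a,b):
    P=cloud(f);s=np.stack([(P[...,:2]-o)@xs,(P[...,:2]-o)@ys,P[...,2]],-1)*1000
    M=(s[...,2]>86)&(s[...,2]<97)&(abs(s[...,1])<14)&(s[...,0]<-30)&(s[...,0]>-120)
    print('vial',M.sum(),s[M].min(0),s[M].max(0),np.median(s[M],0))
E
```

```text
(0.2, 0.62, -0.7, -0.3) 0 
(0.2, 0.62, -0.3, 0.1) 22952 0.205
(0.3, 0.62, 0.1, 0.45) 11905 0.113
(0.62, 0.8, -0.6, 0.5) 74 0.002
(0.2, 0.62, -0.7, -0.3) 34 0.004
(0.2, 0.62, -0.3, 0.1) 28762 0.206
(0.3, 0.62, 0.1, 0.45) 18863 0.114
(0.62, 0.8, -0.6, 0.5) 67 0.001
red [0.20756418 0.30974956 0.91486946] [0.24701536 0.38176093 0.94562978]
vial 119 [-91.03228212 -11.04507956  86.00522751] [-44.80775991  12.60932294  96.3888395 ] [-70.34591944  -3.03041736  91.77255455]
vial 180 [-90.4210842   -9.10054351  86.09003632] [-44.916189    11.8535462   96.59292477] [-68.8702831    1.70916684  91.51609684]
```

Emit:
send_rows([
  {"dz": 40},
  {"dx": 5,"dz": 80},
  {"dx": 25,"dz": 110},
  {"dx": 50,"dy": 30,"dz": 120},
  {"dx": 70,"dy": 65,"dz": 120},
], jaw=0)

```text
$.deltas[0]: bad value
```

Emit:
send_rows([
  {"dx": 0,"dy": 0,"dz": 40,"rx": 0,"ry": 0,"rz": 0},
  {"dx": 5,"dy": 0,"dz": 80,"rx": 0,"ry": 0,"rz": 0},
  {"dx": 25,"dy": 15,"dz": 110,"rx": 0,"ry": 0,"rz": 0},
  {"dx": 50,"dy": 45,"dz": 120,"rx": 0,"ry": 0,"rz": 0},
  {"dx": 70,"dy": 80,"dz": 120,"rx": 0,"ry": 0,"rz": 0},
], jaw=0)

```text
clock: 0.52
tcp_pos: [0.3496, -0.5364, 0.3657]
orientation: [3.066, 0.657, 0.004]
contact_force: [0.8, -0.2, 0.6]
grip_width: 0.0252
gripper_force: 0.0
```

Emit:
send_rows([
  {"dx": 15,"dy": 37,"dz": 0,"rx": 0,"ry": 0,"rz": 0},
  {"dx": 30,"dy": 75,"dz": 0,"rx": 0,"ry": 0,"rz": 0},
  {"dx": 45,"dy": 113,"dz": 0,"rx": 0,"ry": 0,"rz": 0},
  {"dx": 60,"dy": 151,"dz": 0,"rx": 0,"ry": 0,"rz": 0},
  {"dx": 72,"dy": 190,"dz": 0,"rx": 0,"ry": 0,"rz": 0},
])

```text
clock: 0.93
tcp_pos: [0.4207, -0.3429, 0.3619]
orientation: [-3.071, -0.663, 0.0]
contact_force: [1.7, 0.6, 0.7]
grip_width: 0.0003
gripper_force: 0.0
```

Emit:
send_rows([
  {"dx": 10,"dy": 40,"dz": 0,"rx": 0,"ry": 0,"rz": 0},
  {"dx": 20,"dy": 80,"dz": 0,"rx": 0,"ry": 0,"rz": 0},
  {"dx": 30,"dy": 120,"dz": 0,"rx": 0,"ry": 0,"rz": 0},
  {"dx": 40,"dy": 160,"dz": 0,"rx": 0,"ry": 0,"rz": 0},
  {"dx": 50,"dy": 200,"dz": 0,"rx": 0,"ry": 0,"rz": 0},
])

```text
clock: 1.35
tcp_pos: [0.4699, -0.143, 0.3622]
orientation: [3.071, 0.662, -0.001]
contact_force: [0.8, -0.3, 0.3]
grip_width: 0.0001
gripper_force: 0.0
```

Emit:
send_rows([
  {"dx": 10,"dy": 40,"dz": 0,"rx": 0,"ry": 0,"rz": 0},
  {"dx": 20,"dy": 80,"dz": 0,"rx": 0,"ry": 0,"rz": 0},
  {"dx": 30,"dy": 120,"dz": 0,"rx": 0,"ry": 0,"rz": 0},
  {"dx": 40,"dy": 160,"dz": 0,"rx": 0,"ry": 0,"rz": 0},
  {"dx": 50,"dy": 200,"dz": 0,"rx": 0,"ry": 0,"rz": 0},
])

```text
clock: 1.77
tcp_pos: [0.52, 0.0568, 0.3622]
orientation: [3.071, 0.662, -0.0]
contact_force: [0.0, 0.1, 0.3]
grip_width: -0.0001
gripper_force: 0.0
```

Emit:
send_rows([
  {"dx": 2,"dy": 40,"dz": 0,"rx": 0,"ry": 0,"rz": -1},
  {"dx": 4,"dy": 80,"dz": -10,"rx": 0,"ry": 0,"rz": -2},
  {"dx": 6,"dy": 115,"dz": -30,"rx": 0,"ry": 0,"rz": -2.5},
  {"dx": 8,"dy": 145,"dz": -55,"rx": 0,"ry": 0,"rz": -2.5},
  {"dx": 9,"dy": 161,"dz": -85,"rx": 0,"ry": 0,"rz": -2.5},
])

```text
clock: 2.18
tcp_pos: [0.5288, 0.2211, 0.2774]
orientation: [-3.081, -0.602, -0.004]
contact_force: [0.6, 0.3, 0.6]
grip_width: 0.0001
gripper_force: 0.0
```

Emit:
send_rows([
  {"dx": 0,"dy": 0,"dz": -30,"rx": 0,"ry": 0,"rz": 0},
  {"dx": 0,"dy": 0,"dz": -60,"rx": 0,"ry": 0,"rz": 0},
  {"dx": 0,"dy": 0,"dz": -85,"rx": 0,"ry": 0,"rz": 0},
  {"dx": 0,"dy": 0,"dz": -100,"rx": 0,"ry": 0,"rz": 0},
  {"dx": 0,"dy": 0,"dz": -100,"rx": 0,"ry": 0,"rz": 0},
])

```text
clock: 2.6
tcp_pos: [0.5268, 0.2146, 0.1733]
orientation: [3.083, 0.595, -0.011]
contact_force: [0.2, 0.3, -0.7]
grip_width: 0.0002
gripper_force: 0.0
```

```bash
python3 - <<'E'
from h import *
f=grab('scene');A=cv2.resize(f['frame'][100:290,200:400],None,fx=3,fy=3,interpolation=cv2.INTER_CUBIC);cv2.imwrite('pics/s2.png',A)
print(r.get_obs()['joints'].round(2))
E
```

```text
[-0.1   0.43 -0.5   1.85  0.25  0.94 -1.91]
```

View pics/s2.png

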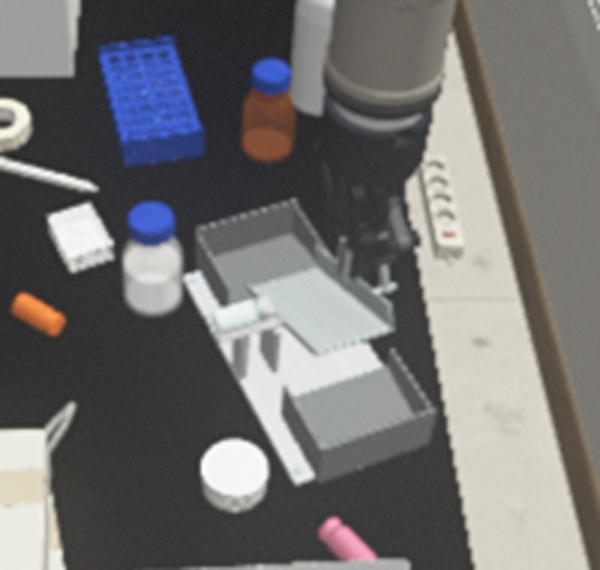

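The gripper hangs above the right wing, which is still raised, and the vial and bottles are untouched. I'll press down slowly now.

Emit:
send_rows([
  {"dx": 0,"dy": 0,"dz": -35,"rx": 0,"ry": 0,"rz": 0},
  {"dx": 0,"dy": 0,"dz": -60,"rx": 0,"ry": 0,"rz": 0},
  {"dx": 0,"dy": 0,"dz": -70,"rx": 0,"ry": 0,"rz": 0},
  {"dx": 0,"dy": 0,"dz": -76,"rx": 0,"ry": 0,"rz": 0},
  {"dx": 0,"dy": 0,"dz": -82,"rx": 0,"ry": 0,"rz": 0},
])

```text
clock: 3.07
tcp_pos: [0.5301, 0.2165, 0.0963]
orientation: [-3.084, -0.595, -0.003]
contact_force: [0.0, 0.2, 0.6]
grip_width: 0.0003
gripper_force: 0.0
```

Emit:
send_rows([
  {"dx": 0,"dy": 0,"dz": -6,"rx": 0,"ry": 0,"rz": 0},
  {"dx": 0,"dy": 0,"dz": -12,"rx": 0,"ry": 0,"rz": 0},
  {"dx": 0,"dy": 0,"dz": -18,"rx": 0,"ry": 0,"rz": 0},
  {"dx": 0,"dy": 0,"dz": -24,"rx": 0,"ry": 0,"rz": 0},
  {"dx": 0,"dy": 0,"dz": -30,"rx": 0,"ry": 0,"rz": 0},
])

```text
clock: 3.48
tcp_pos: [0.5294, 0.216, 0.0651]
orientation: [-3.085, -0.595, -0.001]
contact_force: [-0.3, -0.5, 0.5]
grip_width: -0.0
gripper_force: 0.0
```

Emit:
send_rows([
  {"dx": 0,"dy": 0,"dz": -3,"rx": 0,"ry": 0,"rz": 0},
  {"dx": 0,"dy": 0,"dz": -3,"rx": 0,"ry": 0,"rz": 0},
])

```text
clock: 3.65
tcp_pos: [0.5287, 0.2158, 0.0614]
orientation: [3.084, 0.595, -0.002]
contact_force: [-0.0, -0.2, -0.1]
grip_width: 0.0001
gripper_force: 0.0
```

Emit:
send_rows([
  {"dx": 0,"dy": 0,"dz": 30,"rx": 0,"ry": 0,"rz": 0},
  {"dx": 0,"dy": 0,"dz": 70,"rx": 0,"ry": 0,"rz": 0},
  {"dx": 0,"dy": 0,"dz": 105,"rx": 0,"ry": 0,"rz": 0},
  {"dx": -20,"dy": 0,"dz": 125,"rx": 0,"ry": 0,"rz": 0},
  {"dx": -55,"dy": 0,"dz": 130,"rx": 0,"ry": 0,"rz": 0},
])

```text
clock: 4.07
tcp_pos: [0.4786, 0.2173, 0.1968]
orientation: [-3.083, -0.589, -0.015]
contact_force: [-0.2, 0.6, -0.1]
grip_width: 0.0002
gripper_force: 0.0
```

Emit:
send_rows([
  {"dx": -35,"dy": 2,"dz": 0,"rx": 0,"ry": 0,"rz": 0},
  {"dx": -70,"dy": 5,"dz": 0,"rx": 0,"ry": 0,"rz": 0},
  {"dx": -78,"dy": 5,"dz": 0,"rx": 0,"ry": 0,"rz": 0},
  {"dx": -78,"dy": 5,"dz": 0,"rx": 0,"ry": 0,"rz": 0},
])

```text
clock: 4.4
tcp_pos: [0.3939, 0.2211, 0.1926]
orientation: [3.083, 0.6, 0.0]
contact_force: [-0.1, -0.4, -0.7]
grip_width: 0.0001
gripper_force: 0.0
```

```bash
python3 - <<'E'
from h import *
f=grab('scene');A=cv2.resize(f['frame'][130:270,210:360],None,fx=3.5,fy=3.5,interpolation=cv2.INTER_CUBIC)
b=grab('wrist');A=np.hstack([cv2.resize(A,(400,373)),cv2.resize(b['frame'],(400,300))[:373] if 0 else cv2.copyMakeBorder(cv2.resize(b['frame'],(400,300)),0,73,0,0,0)])
cv2.imwrite('pics/s3.png',A)
o=np.array([.5029,.2639]);t=np.radians(21.77);xs=np.array([np.cos(t),np.sin(t)]);ys=np.array([-xs[1],xs[0]])
for n,g in(('scene',f),('wrist',b)):
    P=cloud(g);s=np.stack([(P[...,:2]-o)@xs,(P[...,:2]-o)@ys,P[...,2]],-1)*1000;ok=g['z_map']>0
    M=ok&(s[...,2]>86)&(s[...,2]<97)&(abs(s[...,1])<14)&(s[...,0]<-30)&(s[...,0]>-98)
    if M.any(): print(n,'vial',M.sum(),np.percentile(s[M],[1,50,99],axis=0).round(1).tolist())
    for y in(-45,45):
        M=ok&(abs(s[...,0]-5)<20)&(abs(s[...,1]-y)<4)&(s[...,2]<100)
        if M.any(): print(n,'plate z at y',y,np.median(s[M][:,2]))
p=r.get_obs();q=p['tcp_pos'];print(q,(q[:2]-o)@xs*1000,(q[:2]-o)@ys*1000,p['orientation'])
T=R.from_rotvec(p['orientation']).as_matrix();print(T.round(3))
E
```

```text
scene vial 113 [[-90.7, -9.9, 86.7], [-70.1, -2.4, 92.0], [-45.4, 9.5, 95.8]]
scene plate z at y -45 40.8440671050474
scene plate z at y 45 78.77744794301078
wrist vial 1723 [[-87.1, -9.7, 86.5], [-64.1, -0.2, 91.4], [-41.7, 9.4, 94.0]]
wrist plate z at y -45 40.52044117964756
wrist plate z at y 45 78.45699807035054
[0.39720907 0.22109191 0.19279315] -114.0298034854125 -0.5562020679517679 [-3.08463359e+00 -5.94976712e-01 -2.55266345e-03]
[[ 0.928  0.372  0.002]
 [ 0.372 -0.928  0.   ]
 [ 0.002  0.    -1.   ]]
```

View pics/s3.png

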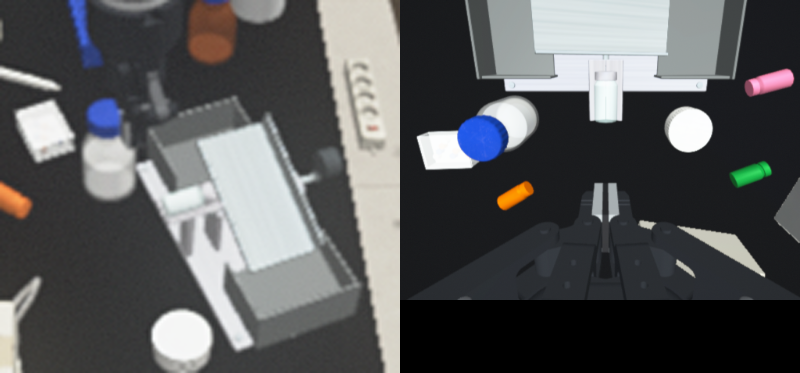

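The gate now leans the other way: its plate is at z≈41 mm on the right and 79 mm on the left. The vial still lies in the trough (wrist view (606,95)), centred ahead of the fingers. I'll lower behind it and push along the sorter's x axis.

Emit:
send_rows([
  {"dx": 0,"dy": 0.5,"dz": -35,"rx": 0,"ry": 0,"rz": 0},
  {"dx": 0,"dy": 0.5,"dz": -70,"rx": 0,"ry": 0,"rz": 0},
  {"dx": 0,"dy": 0.5,"dz": -95,"rx": 0,"ry": 0,"rz": 0},
  {"dx": 0,"dy": 0.5,"dz": -102,"rx": 0,"ry": 0,"rz": 0},
  {"dx": 0,"dy": 0.5,"dz": -102,"rx": 0,"ry": 0,"rz": 0},
])

```text
clock: 4.92
tcp_pos: [0.3962, 0.2209, 0.0886]
orientation: [3.084, 0.594, -0.006]
contact_force: [0.3, 0.6, 0.8]
grip_width: 0.0
gripper_force: 0.0
```

Emit:
send_rows([
  {"dx": 4.6,"dy": 1.9,"dz": 0,"rx": 0,"ry": 0,"rz": 0},
  {"dx": 9.3,"dy": 3.7,"dz": 0,"rx": 0,"ry": 0,"rz": 0},
  {"dx": 13,"dy": 5.2,"dz": 0,"rx": 0,"ry": 0,"rz": 0},
  {"dx": 16.7,"dy": 6.7,"dz": 0,"rx": 0,"ry": 0,"rz": 0},
  {"dx": 20.4,"dy": 8.2,"dz": 0,"rx": 0,"ry": 0,"rz": 0},
])

```text
clock: 5.33
tcp_pos: [0.4178, 0.2301, 0.0912]
orientation: [-3.084, -0.594, -0.003]
contact_force: [-0.8, 0.4, 0.2]
grip_width: -0.0002
gripper_force: 0.0
```

Emit:
send_rows([
  {"dx": 4.2,"dy": 1.7,"dz": 0,"rx": 0,"ry": 0,"rz": 0},
  {"dx": 8.4,"dy": 3.3,"dz": 0,"rx": 0,"ry": 0,"rz": 0},
  {"dx": 12.5,"dy": 5,"dz": 0,"rx": 0,"ry": 0,"rz": 0},
  {"dx": 16.7,"dy": 6.7,"dz": 0,"rx": 0,"ry": 0,"rz": 0},
  {"dx": 20.9,"dy": 8.3,"dz": 0,"rx": 0,"ry": 0,"rz": 0},
])

```text
clock: 5.75
tcp_pos: [0.4379, 0.2382, 0.0903]
orientation: [-3.085, -0.595, 0.0]
contact_force: [0.7, 0.7, -0.2]
grip_width: 0.0
gripper_force: 0.0
```

```bash
python3 - <<'E'
from h import *
f=grab('scene');A=cv2.resize(f['frame'][130:270,210:360],(400,373),interpolation=cv2.INTER_CUBIC)
b=grab('wrist');A=np.hstack([A,cv2.copyMakeBorder(cv2.resize(b['frame'],(400,300)),0,73,0,0,0)])
cv2.imwrite('pics/s4.png',A)
o=np.array([.5029,.2639]);t=np.radians(21.77);xs=np.array([np.cos(t),np.sin(t)]);ys=np.array([-xs[1],xs[0]])
q=r.get_obs()['tcp_pos'];print(q,(q[:2]-o)@xs*1000,(q[:2]-o)@ys*1000)
E
```

```text
[0.43827584 0.2383774  0.09032667] -69.48103694361 0.26558000995919456
```

View pics/s4.png

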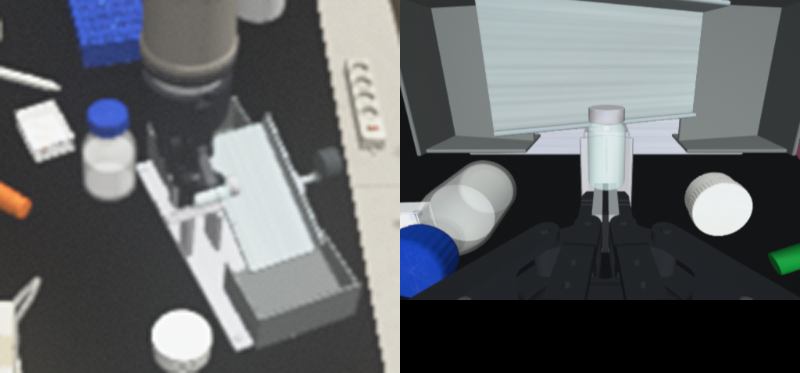

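The vial is sliding straight ahead of the finger, and its cap (607,113 in the wrist view) is already out over the gate's lip. I'll keep pushing.

Emit:
send_rows([
  {"dx": 3.7,"dy": 1.4,"dz": 0,"rx": 0,"ry": 0,"rz": 0},
  {"dx": 7.4,"dy": 2.9,"dz": 0,"rx": 0,"ry": 0,"rz": 0},
  {"dx": 11.1,"dy": 4.3,"dz": 0,"rx": 0,"ry": 0,"rz": 0},
  {"dx": 14.9,"dy": 5.8,"dz": 0,"rx": 0,"ry": 0,"rz": 0},
  {"dx": 18.6,"dy": 7.3,"dz": 0,"rx": 0,"ry": 0,"rz": 0},
])

```text
clock: 6.27
tcp_pos: [0.4566, 0.2455, 0.0903]
orientation: [-3.085, -0.595, -0.0]
contact_force: [0.0, 0.6, -0.3]
grip_width: 0.0001
gripper_force: 0.0
```

Emit:
send_rows([
  {"dx": 3.7,"dy": 1.4,"dz": 0,"rx": 0,"ry": 0,"rz": 0},
  {"dx": 7.4,"dy": 2.9,"dz": 0,"rx": 0,"ry": 0,"rz": 0},
  {"dx": 11.1,"dy": 4.3,"dz": 0,"rx": 0,"ry": 0,"rz": 0},
  {"dx": 14.9,"dy": 5.8,"dz": 0,"rx": 0,"ry": 0,"rz": 0},
  {"dx": 14.9,"dy": 5.8,"dz": 0,"rx": 0,"ry": 0,"rz": 0},
])

```text
clock: 6.68
tcp_pos: [0.4719, 0.2515, 0.0904]
orientation: [-3.084, -0.594, -0.001]
contact_force: [0.5, 0.3, -0.2]
grip_width: 0.0
gripper_force: 0.0
```

```bash
python3 - <<'E'
from h import *
f=grab('scene');A=cv2.resize(f['frame'][130:270,210:360],(400,373),interpolation=cv2.INTER_CUBIC)
b=grab('wrist');A=np.hstack([A,cv2.copyMakeBorder(cv2.resize(b['frame'],(400,300)),0,73,0,0,0)])
cv2.imwrite('pics/s5.png',A)
o=np.array([.5029,.2639]);t=np.radians(21.77);xs=np.array([np.cos(t),np.sin(t)]);ys=np.array([-xs[1],xs[0]])
q=r.get_obs()['tcp_pos'];print(q,(q[:2]-o)@xs*1000,(q[:2]-o)@ys*1000)
E
```

```text
[0.47104415 0.25109719 0.09023611] -34.33222266442503 -0.0749625851727033
```

View pics/s5.png

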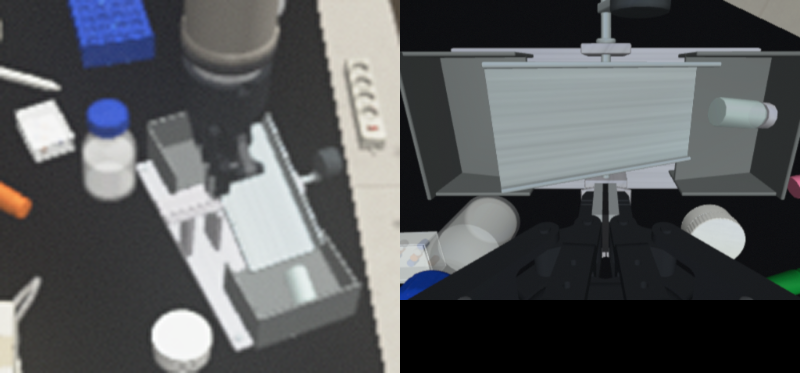

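The vial lies in the right chute (wrist view (742,113), scene crop (300,285)), the gate still leans right, and the bottles and tin haven't moved. I'll raise the arm clear and hand in.

Emit:
send_rows([
  {"dx": 0,"dy": 0,"dz": 25,"rx": 0,"ry": 0,"rz": 0},
  {"dx": 0,"dy": 0,"dz": 60,"rx": 0,"ry": 0,"rz": 0},
  {"dx": 0,"dy": 0,"dz": 95,"rx": 0,"ry": 0,"rz": 0},
  {"dx": 0,"dy": 0,"dz": 110,"rx": 0,"ry": 0,"rz": 0},
  {"dx": 0,"dy": 0,"dz": 110,"rx": 0,"ry": 0,"rz": 0},
])

```text
clock: 7.2
tcp_pos: [0.4727, 0.2525, 0.2044]
orientation: [-3.083, -0.595, -0.011]
contact_force: [-0.1, -0.2, -0.6]
grip_width: -0.0001
gripper_force: 0.0
```

Emit:
send_rows([
  {"dx": 0,"dy": 0,"dz": 0,"rx": 0,"ry": 0,"rz": 0},
  {"dx": 0,"dy": 0,"dz": 0,"rx": 0,"ry": 0,"rz": 0},
  {"dx": 0,"dy": 0,"dz": 0,"rx": 0,"ry": 0,"rz": 0},
  {"dx": 0,"dy": 0,"dz": 0,"rx": 0,"ry": 0,"rz": 0},
  {"dx": 0,"dy": 0,"dz": 0,"rx": 0,"ry": 0,"rz": 0},
])

```text
clock: 7.62
tcp_pos: [0.4705, 0.2508, 0.1993]
orientation: [3.084, 0.595, -0.003]
contact_force: [0.6, 0.3, -0.7]
grip_width: 0.0001
gripper_force: 0.0
```

```bash
python3 -c "
from bench import r
print(r.hand_in())"
```

```text
the job is handed in; nothing more can be done
None
```

I rocked the gate over by pressing its raised right wing, then pushed the vial onto it and it ran down into the right chute; the bottles and tin stayed put, and the job was handed in at about 7.6 s (no verdict was returned).

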